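# Set the fume damper and hold the fume box guard open

### The arm

A 6-joint arm with a two-finger parallel gripper is mounted at the origin on the work surface. World frame = base frame: x ahead of the robot, y to its left, z up, the work surface at z = 0. Lengths are in mm, angles in rad, forces in N, time in s.
With the tool pointing down it reaches from about 350 to 975 mm from the base axis. Payload 7.1 kg.
Tool frame: the origin (TCP) lies midway between the tips of the shut fingers; the grasp point (between the pads) lies 19 mm behind it; z points along the fingers, y is the line along which they close (so a half turn about z gives the same grasp; the last joint's range is limited). The gripper opens to 88 mm and grips with 3 to 60 N. Pads are 20 mm wide; open, the fingers measure 115 mm over their backs; the gripper's body (75 mm by 178 mm) begins 61 mm behind the grasp point.
Start: joints at [1.162, 0.423, 1.63, -0, 1.089, -0.019], TCP at [237.47, 578.111, 222.675] pointing down, gripper open.
Joint ranges: [-3, 3], [-0.9, 2.11], [0.09, 2.58], [-1.31, 4.45], [0.11, 2.69], [-2.54, 2.54]. Speed limits (rad/s): [2.39, 2.39, 3.01, 3.14, 3.14, 3.14].

### API

Orientations are given as a rotation vector (axis times angle).
In Python, from workcell import ctrl gives the robot as it stands.
- The arm moves only by the shell command python3 -m pendant 'ROWS'. ROWS is a JSON object of lists of equal length, an entry for each row: "grip": the opening, from -1 (shut) to 1 (fully open); "linear": the shift along the tool's x, y, z in mm, a list of three; "angular": the turn, a rotation vector about the tool's x, y, z in rad, a list of three. In form: {"grip": [grip, ...], "linear": [[tx, ty, tz], ...], "angular": [[ax, ay, az], ...]}. A call has 1 to 12 rows; each row shifts and turns the commanded pose from where the row before left it, along the tool's axes as they then stand; what a row does not reach is not made up. A row lasts 1/12 s, in which the tool goes at most 41.7 mm and 7.16 degrees, less where a joint would pass 70% of its speed; a pose out of reach is approached as far as the arm can. A call with a gripper value outside its range is refused whole. The fingers move at their own pace and stop on an object; the grip force is fixed at half the most. Time passes only in rows, so rows that do not move let the fingers close. It gives the time, the measured TCP pose, the force, the opening and the grip force at its end, in the units of the state.
- ctrl.get_obs(): the state, without advancing time (a new reading comes with each control period).
- ctrl.get_image(name): name is "scene" or "top" or "wrist"; returns the picture (400x640x3 uint8, red, green, blue); there is no depth.
- ctrl.camera_params(name): a dict with "vfov" (degrees; the focal length in pixels is half the picture's height over the tangent of half this angle, whatever the lens; pixels are square), "cx", "cy" (the principal point, pixels), "R" (3x3) and "t" (3): a world point X has camera coordinates R X + t; the wrist camera has in their place "T_tool_cam" (4x4, takes a point from camera to tool coordinates, whose origin is the TCP and whose axes are the flange's). Camera axes: x right, y down, z forward; pixel columns grow to the right and rows downward; lengths in mm; the calibration is good to about 2 mm. The wrist camera is an equidistant fisheye: a pixel r from the principal point sees the ray r / f radians off the axis. A picture is of the moment at which its call begins: read the wrist's pose just before it. camera_params takes no time and is no camera call.
- ctrl.close_job(): hands the job in; it is judged then, once.
The state is a dict: "t": time; "qpos": joint angles; "qvel": joint speeds; "joint_torque": joint torques, N m; "ee_pos": TCP position; "orientation": TCP orientation; "ft_force": force on the tool from outside, world axes, zero at the start; "moment": the same for the moment, N m; "width": finger opening in mm; "grasp_force": force on a finger pad.
Only numpy, scipy, OpenCV 4.12 (cv2) and the standard library are available. Lean on these libraries where they do the work, as an engineer would, in place of code of your own. Each camera call takes 0.05 s, during which the arm holds its last target. There are 200 camera calls.

### The job

On the small grey console, slide the damper grip along its track until it stands level with the pointer clip beside the track. Only then lift the hinged guard of the fume box and hold it open at 50 degrees from its shut position, in line with the sloping gauge strips at its sides, so that the welded coupon inside can be looked at; the guard falls shut if let go, so finish while still holding it there with the gripper's fingers. Leave the damper set, and do not shift the pointer clip or the other things on the bench.

Things in the scene. Friction and masses are not known exactly. Their poses are not given: they have to be found in the camera images.
- fume_box: Fixed open grey steel box, 180 (x) x 200 (y) x 90 mm tall, foot plate 220 x 240 mm; the guard is its top. Stands left or right, the console across. Origin: centre of underside; x points from the bar side to the hinge side, y along the hinge, z up. At y = +-112 mm a steel strip 130 mm long rises from the hinge, up and to the bar side, 50 degrees from level: the open guard lies in line with both.
- guard (a joint): Guard angle in rad: 0 shut (level, as at the start), growing as it opens upward to a stop at 1.35; 0.873 is 50 degrees. No spring, almost no friction: it falls shut by its weight from any angle (0.42 to 0.84 kg; lifting at the bar takes about 2 to 4 N). Its plate is a steel frame with a clear pane, 180 x 200 x 8 mm.
- guard_hinge (a point): Point on the guard's hinge axis, midway along it, 94.5 mm above the table, 90 mm along +x from the box's centre. The hinge axis runs along the box's y.
- guard_bar (a point): Centre of the guard's grab bar: round steel bar 12 mm thick, 120 mm long, parallel to the hinge and 225 mm from it, in the guard's mid plane, 94.5 mm above the table when shut. A rod at each end carries it; 39 mm clear gap between the bar and the plate's edge, free above and below. The point turns with the guard. A bar pinched from above can turn between the fingers.
- console: Fixed grey control console, 110 (x) x 210 (y) x 40 mm tall; origin at the centre of its underside, z up, y along the slider track in the direction of growing damper value.
- damper (a joint): Position of the damper slider in m, 0 to 0.12, growing along the console's y axis; 0.06 is mid track. It stays where it is left; about 2 N of friction. Starts at 0 to 0.03.
- damper_top (a point): Centre of the top of the black damper grip, 94.5 mm above the table: a block 28 (console x) x 20 (console y) x 40 mm tall on a low track (40 mm wide, its top 54 mm above the table), 18 mm to the -x side of the console's centre line. Axes as the console.
- pointer_tip (a point): Tip of the small brass pointer clip (16 mm wide, top 52 mm above the table), a wedge pointing at the track from its console +x side; the tip is 34 mm from the grip's centre line. Axes as the console: the damper is set when grip centre and tip are at the same place along console y. The clip sits tight (20 N to shift).
- tube_stub: short upright steel tube, 42 mm across, 70 mm tall; a bystander; origin at its underside
- hammer: hammer lying on the table; a bystander; origin at its underside
- wrench: wrench lying on the table; a bystander; origin at its underside
- spray_can: upright can, 60 mm across, 170 mm tall; a bystander; origin at its underside
- square: flat steel L-shaped square, 8 mm thick; a bystander; origin at its underside
- brush: hand brush lying on the table; a bystander; origin at its underside
- steel_block: dark steel block 50 x 80 x 35 mm; a bystander; origin at its underside

How it is judged:
By the outcome, as a careful person would: the job done as asked, in the order asked, and still so for the second after the job is handed in, while the arm keeps its last pose, push and grip.
It also fails if it takes over 58 s, if anything falls off the work surface, if the arm or the gripper's body presses on something with over 40 N, if the wrist force passes 120 N, or if a joint passes its speed limit or range.

## Working session

There is one attempt and no reset: what is moved stays moved. The work goes in short steps, Python scripts to look and compute and a shell command to move; the robot and the scene stay as the last step left them, time stands still between calls to the robot, and variables do not carry over. Pictures are saved under pics/ and viewed, at most 10 in all, crops included, and the job is handed in when it is done.

```bash
mkdir -p pics; ls; cat > h.py <<'E'
import numpy as np, cv2
from scipy.spatial.transform import Rotation as Ro
from workcell import ctrl
def snap(n,f):
    o=ctrl.get_obs(); im=ctrl.get_image(n); cv2.imwrite('pics/'+f,im[:,:,::-1]); return o,im
def cam(n,o=None):
    p=ctrl.camera_params(n); f=200/np.tan(np.radians(p['vfov'])/2)
    if n=='wrist':
        T=np.eye(4); T[:3,:3]=Ro.from_rotvec(o['orientation']).as_matrix(); T[:3,3]=o['ee_pos']
        M=T@np.array(p['T_tool_cam']); return p,f,M[:3,3],M[:3,:3]
    R=np.array(p['R']); return p,f,-R.T@np.array(p['t']),R.T
def ray(n,uv,o=None):
    p,f,c,R=cam(n,o); d=np.array([uv[0]-p['cx'],uv[1]-p['cy']])
    if n=='wrist':
        r=np.linalg.norm(d); a=r/f; v=np.r_[d/r*np.sin(a),np.cos(a)]
    else: v=np.r_[d/f,1]
    v=R@v; return c,v/np.linalg.norm(v)
def plane(n,uv,z,o=None):
    c,v=ray(n,uv,o); return c+v*(z-c[2])/v[2]
def cross(rs):
    A=sum(np.eye(3)-np.outer(v,v) for c,v in rs); b=sum((np.eye(3)-np.outer(v,v))@c for c,v in rs)
    X=np.linalg.solve(A,b); return X,[np.linalg.norm(np.cross(X-c,v)) for c,v in rs]
def proj(n,X,o=None):
    p,f,c,R=cam(n,o); x=R.T@(np.array(X)-c)
    if n=='wrist':
        r=np.hypot(x[0],x[1]); a=np.arctan2(r,x[2]); return np.array([p['cx'],p['cy']])+x[:2]/r*a*f
    return np.array([p['cx'],p['cy']])+x[:2]/x[2]*f
E
python3 - <<'E'
from h import *
for n in ['scene','top']:
    snap(n,n+'0.png'); p,f,c,R=cam(n); print(n,f,c,R[:,2])
o,_=snap('wrist','w0.png'); print(o); print(ctrl.camera_params('wrist'))
E
```

```text
pics
scene 370.0353193597493 [1067.18229766  428.64956022  996.22670986] [-0.43971386 -0.39357984 -0.80730826]
top 488.20792697792064 [ 444.00351556    7.90921265 1552.77640816] [ 0.07522342 -0.01399515 -0.99706849]
{'t': 0.1, 'qpos': array([ 1.16201635e+00,  4.23743302e-01,  1.63058684e+00, -1.39719831e-05,
        1.08860531e+00, -1.89782571e-02]), 'qvel': array([ 8.53310740e-05, -1.52767124e-03, -3.08567491e-03, -1.15772821e-03,
       -1.05730306e-03,  3.45152686e-04]), 'joint_torque': array([ 1.28325453e-03, -5.45612311e+01, -2.74328828e+01,  6.46273512e-02,
        1.87603338e-02, -4.97290068e-05]), 'ee_pos': array([237.2754266 , 577.67882829, 222.00312532]), 'orientation': array([-6.08366983e-01, -3.08184604e+00,  2.06514182e-03]), 'ft_force': array([-0.17717377,  0.01621653,  0.02418722]), 'moment': array([ 0.00560152, -0.01558949, -0.0182631 ]), 'grasp_force': 0.0, 'width': 87.63510868667254}
{'vfov': 65.70646984690485, 'cx': 320.57559243432615, 'cy': 197.34761689912472, 'T_tool_cam': array([[-1.33345472e-04, -9.68204990e-01, -2.50158110e-01,
         6.89649612e+01],
       [ 9.99999990e-01, -1.20365194e-04, -6.71866669e-05,
         2.55456592e-01],
       [ 3.49401367e-05, -2.50158117e-01,  9.68204997e-01,
        -1.62458467e+02],
       [ 0.00000000e+00,  0.00000000e+00,  0.00000000e+00,
         1.00000000e+00]])}
```

View pics/top0.png

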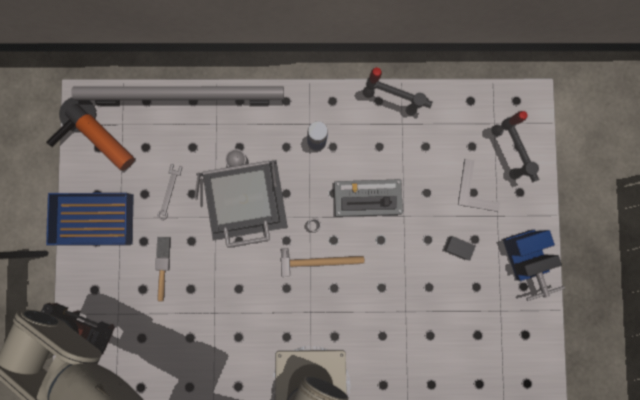

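View pics/scene0.png

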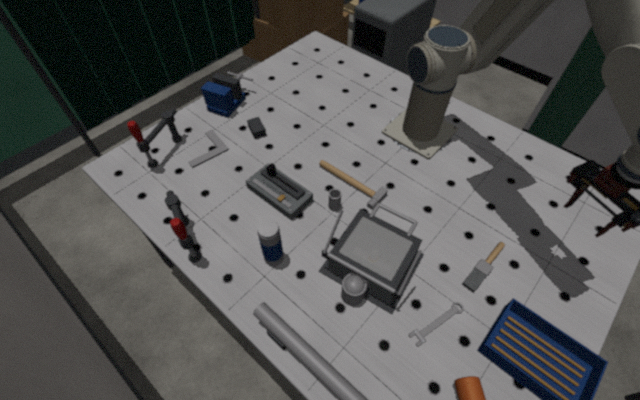

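The top view shows the box at about (243,203) with its bar at (247,240), towards the robot. The console is at (368,197), with the black grip near (388,202) and the orange pointer near (355,187). The scene view agrees. Next I'll estimate rough positions and make enlarged crops.

```bash
python3 - <<'E'
from h import *
t=cv2.imread('pics/top0.png'); s=cv2.imread('pics/scene0.png')
a=cv2.resize(t[140:260,190:410],None,fx=3.6,fy=3.6,interpolation=cv2.INTER_CUBIC)[:, :800]
b=cv2.resize(s[150:310,240:430],None,fx=2.1,fy=2.1,interpolation=cv2.INTER_CUBIC)
im=np.zeros((600,800,3),np.uint8); 
a=cv2.resize(t[145:255,190:410],(640,320),interpolation=cv2.INTER_CUBIC); im[:320,:640]=a
b=cv2.resize(s[150:220,240:320],(320,280),interpolation=cv2.INTER_CUBIC); im[320:,:320]=b
b=cv2.resize(s[190:310,310:430],(280,280),interpolation=cv2.INTER_CUBIC); im[320:,320:600]=b
cv2.imwrite('pics/c1.png',im)
for n,uv,z in [('bar',(247,240),94),('hingeL',(202,172),94),('hingeR',(276,162),94),('grip',(388,202),94),('ptr',(355,187),50),('conc',(368,197),40)]:
    print(n,plane('top',uv,z).round())
E
```

```text
bar [451. 186.  94.]
hingeL [656. 322.  94.]
hingeR [685. 100.  94.]
grip [ 563. -236.   94.]
ptr [ 613. -142.   50.]
conc [ 583. -183.   40.]
```

View pics/c1.png

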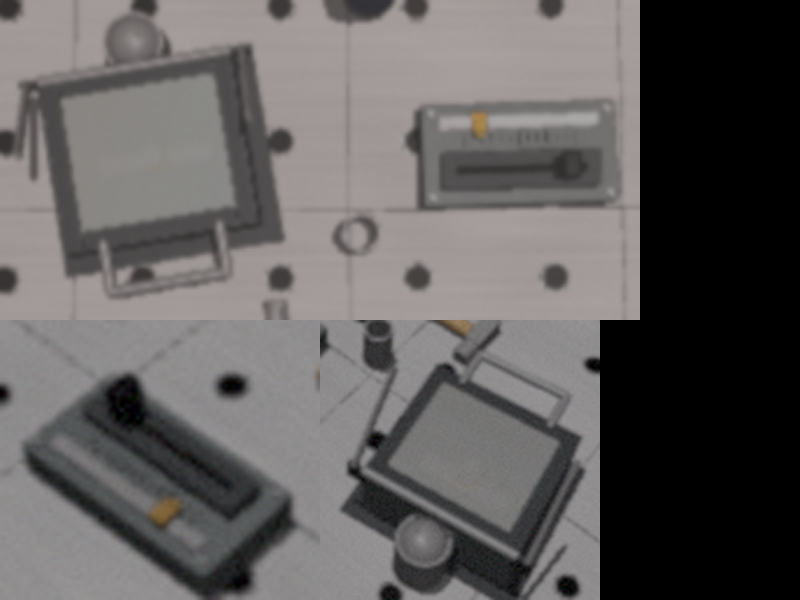

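The crops confirm that the pinch bar faces the robot and the grip is near the right end of the track (crop 570,163). The pointer is at crop (480,125). Now I'll move the wrist camera over the console.

```bash
python3 -m pendant '{"grip":[1,1,1,1,1,1,1,1,1,1,1,1],"linear":[[0,0,-20],[0,0,-20],[0,0,-20],[0,0,-20],[-15,-38,0],[-15,-38,0],[-15,-38,0],[-15,-38,0],[-15,-38,0],[-15,-38,0],[-15,-38,0],[-15,-38,0]],"angular":[[0,0,-0.0975],[0,0,-0.0975],[0,0,-0.0975],[0,0,-0.0975],[0,0,0],[0,0,0],[0,0,0],[0,0,0],[0,0,0],[0,0,0],[0,0,0],[0,0,0]]}'
python3 -m pendant '{"grip":[1,1,1,1,1,1,1,1,1,1,1,1],"linear":[[-15,-38,0],[-15,-38,0],[-15,-38,0],[-15,-38,0],[-15,-38,0],[-15,-38,0],[-15,-38,0],[-15,-38,0],[-15,-38,0],[-15,-38,0],[-15,-38,0],[-15,-38,0]],"angular":[[0,0,0],[0,0,0],[0,0,0],[0,0,0],[0,0,0],[0,0,0],[0,0,0],[0,0,0],[0,0,0],[0,0,0],[0,0,0],[0,0,0]]}'
python3 -m pendant '{"grip":[1,1],"linear":[[0,0,0],[0,0,0]],"angular":[[0,0,0],[0,0,0]]}'
python3 - <<'E'
from h import *
o,_=snap('wrist','w1.png'); print(o['ee_pos'],Ro.from_rotvec(o['orientation']).as_matrix().round(3),o['qpos'],o['t'])
print(proj('wrist',[563,-236,94],o),proj('wrist',[613,-142,50],o))
np.save('o1.npy',o,allow_pickle=True)
E
```

```text
t: 1.15
ee_pos: [357.6, 272.2, 302.6]
orientation: [-0.001, 3.142, -0.0]
ft_force: [1.1, -0.6, -0.1]
width: 87.8
grasp_force: 0.0
t: 2.15
ee_pos: [537.8, -183.9, 302.5]
orientation: [-0.0, -3.141, -0.0]
ft_force: [0.6, 0.5, 0.4]
width: 88.0
grasp_force: 0.0
t: 2.32
ee_pos: [537.7, -183.6, 301.9]
orientation: [-0.005, -3.141, -0.001]
ft_force: [0.0, 0.9, 0.5]
width: 87.4
grasp_force: 0.0
[ 537.65618363 -183.62109088  301.90458004] [[-1.     0.003 -0.001]
 [ 0.003  1.     0.   ]
 [ 0.001  0.    -1.   ]] [-3.50097855e-01  2.56905058e-01  1.67887231e+00  9.69954087e-05
  1.20695602e+00 -1.91787905e+00] 2.3167
[277.94225078 196.45506509] [349.61010369 222.75845636]
```

View pics/w1.png

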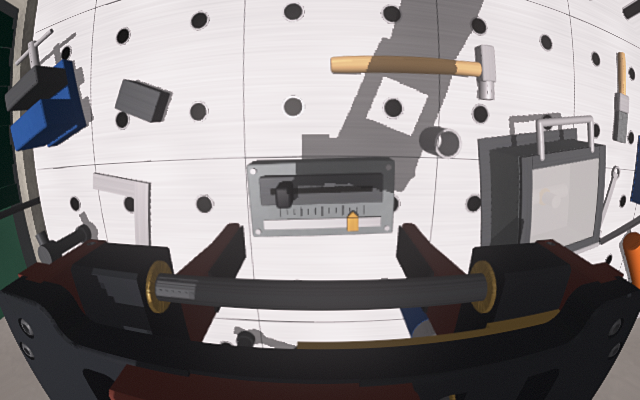

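The wrist view shows the console at x 247–394, y 158–237. The black grip is at about (285,192) and the brass pointer at about (353,221) with its tip near (353,211). I'll take a second wrist view from a shifted place to triangulate.

```bash
python3 -m pendant '{"grip":[1,1,1,1],"linear":[[0,-20,20],[0,-20,20],[0,0,0],[0,0,0]],"angular":[[0,0,0],[0,0,0],[0,0,0],[0,0,0]]}'
python3 - <<'E'
from h import *
o,_=snap('wrist','w2.png'); np.save('o2.npy',o,allow_pickle=True); print(o['ee_pos'])
p=np.array([[563,-236,94],[613,-142,50]])
o1=np.load('o1.npy',allow_pickle=True).item()
im=np.zeros((600,800,3),np.uint8)
for k,(f,oo) in enumerate([('w1.png',o1),('w2.png',o)]):
    a=cv2.imread('pics/'+f); c=proj('wrist',[585,-185,60],oo).astype(int); x0,y0=c[0]-80,c[1]-45
    im[k*300:(k+1)*300]=0; b=cv2.resize(a[y0:y0+60+20,x0:x0+160],(600,300),interpolation=cv2.INTER_CUBIC); im[k*300:k*300+300,:600]=b
    print(f,x0,y0)
    h=cv2.cvtColor(a,cv2.COLOR_BGR2HSV); m=cv2.inRange(h,(12,110,80),(28,255,255)); 
    n,l,s,ce=cv2.connectedComponentsWithStats(m)
    for i in range(1,n):
        if s[i,4]>40 and abs(ce[i]-c).max()<90:
            ys,xs=np.where(l==i); t=ys.min(); print('brass',s[i],ce[i],'tip',xs[ys<=t+1].mean(),t, [ (y,xs[ys==y].min(),xs[ys==y].max()) for y in range(t,t+6)])
    m=((a.max(2)<32)).astype(np.uint8)
    n,l,s,ce=cv2.connectedComponentsWithStats(m)
    for i in range(1,n):
        if s[i,4]>60 and abs(ce[i]-c).max()<90: print('dark',s[i],ce[i])
cv2.imwrite('pics/c2.png',im)
E
```

```text
t: 2.7
ee_pos: [536.6, -220.6, 261.8]
orientation: [0.0, -3.139, -0.002]
ft_force: [0.7, 0.1, 0.1]
width: 87.5
grasp_force: 0.0
[ 536.60631484 -220.64612224  261.80727857]
w1.png 239 160
brass [347 212  11  19 183] [352.10382514 221.83606557] tip 352.0 212 [(212, np.int64(351), np.int64(353)), (213, np.int64(350), np.int64(354)), (214, np.int64(349), np.int64(355)), (215, np.int64(349), np.int64(356)), (216, np.int64(348), np.int64(357)), (217, np.int64(348), np.int64(357))]
w2.png 268 170
brass [377 222  12  21 215] [382.46976744 232.95348837] tip 382.5 222 [(222, np.int64(382), np.int64(383)), (223, np.int64(381), np.int64(384)), (224, np.int64(380), np.int64(385)), (225, np.int64(379), np.int64(386)), (226, np.int64(378), np.int64(387)), (227, np.int64(378), np.int64(388))]
```

View pics/c2.png

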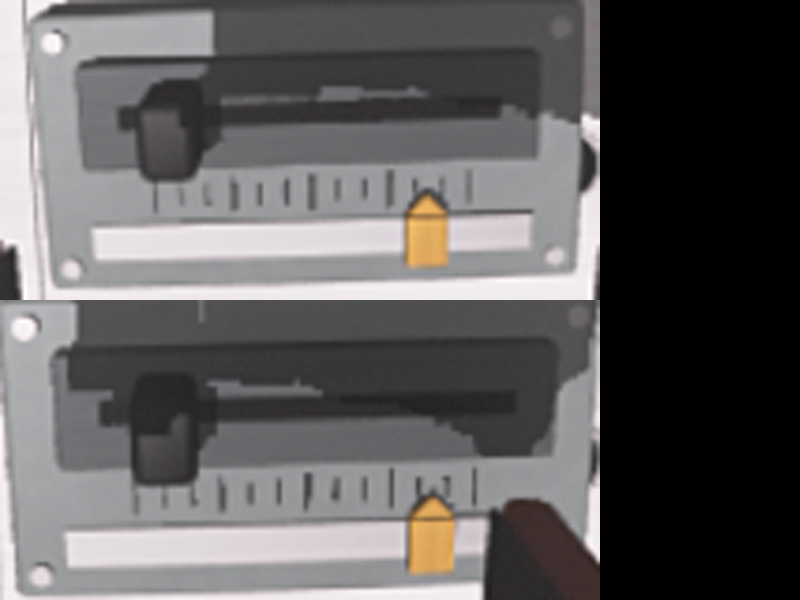

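The two crops show the grip's top face centred near crop (168,137) and (165,135). The pointer tip is at (428,189) and (432,194), and the corner screws can be read too. Now I'll triangulate them.

```bash
python3 - <<'E'
from h import *
O=[np.load(f'o{k}.npy',allow_pickle=True).item() for k in (1,2)]
off=[np.array([239,160]),np.array([268,170])]
px=lambda k,q: off[k]+(np.array(q)+.5)/3.75-.5
P={}
for n,a,b in [('grip_top',(168,137),(165,135)),('tip',(428,189),(432,194)),('scrA',(52,42),(24,28)),('scrB',(71,269),(41,275)),('scrD',(561,27),(578,16))]:
    X,e=cross([ray('wrist',px(0,a),O[0]),ray('wrist',px(1,b),O[1])]); P[n]=X; print(n,X.round(1),np.round(e,1))
    z={'grip_top':94.5,'tip':50}.get(n,40); A=[plane('wrist',px(k,q),z,O[k]) for k,q in enumerate((a,b))]; P[n]=sum(A)/2; print('   plane',[v[:2].round(1) for v in A])
C=plane('wrist',px(0,(555,257)),40,O[0]); print(C)
d1=C-P['scrB']; d2=P['scrD']-P['scrA']; ang=[np.arctan2(-d[0],d[1]) for d in (d1,d2)]; print('yaw ccw rad',ang,np.linalg.norm(d1),np.linalg.norm(d2))
for th in [np.mean(ang)]:
    y=np.array([-np.sin(th),np.cos(th),0]); x=np.array([np.cos(th),np.sin(th),0]); d=P['tip']-P['grip_top']; print('travel along y',d@y,'across x',d@x)
E
```

```text
grip_top [ 564.5 -230.    86.3] [0.1 0.1]
   plane [array([ 562.5, -229. ]), array([ 562. , -229.7])]
tip [ 596.9 -137.7   44.5] [1.1 1.1]
   plane [array([ 594.2, -138. ]), array([ 596.1, -139.2])]
scrA [ 539.1 -278.4   42.8] [0.3 0.3]
   plane [array([ 539.3, -279. ]), array([ 539.9, -278.9])]
scrB [ 629.  -276.1   42.7] [0. 0.]
   plane [array([ 630. , -276.7]), array([ 630.1, -276.5])]
scrD [534.3 -88.3  42. ] [0.4 0.4]
   plane [array([534.2, -87.8]), array([535. , -87.6])]
[625.63647648 -85.44102832  40.        ]
yaw ccw rad [np.float64(0.022999757490641152), np.float64(0.026312575971290435)] 191.2098859710405 191.30361035454297
travel along y 89.94273846142517 across x 35.044559780021245
```

```bash
python3 -m pendant '{"grip":[1,1,1,1,1,1,1,1,1,1,1,1],"linear":[[0,0,0],[-13,-5,10],[-12.5,-4.3,20],[0,0,30],[0,0,30],[0,0,30],[0,0,30],[0,0,24],[0,0,14],[0,0,6],[0,0,0],[0,0,0]],"angular":[[0,0,-0.025],[0,0,0],[0,0,0],[0,0,0],[0,0,0],[0,0,0],[0,0,0],[0,0,0],[0,0,0],[0,0,0],[0,0,0],[0,0,0]]}'
python3 -m pendant '{"grip":[-1,-1,-1,-1,-1,-1,-1,-1,-1,-1,-1,-1],"linear":[[0,0,0],[0,0,0],[0,0,0],[0,0,0],[0,0,0],[0,0,0],[0,0,0],[0,0,0],[0,0,0],[0,0,0],[0,0,0],[0,0,0]],"angular":[[0,0,0],[0,0,0],[0,0,0],[0,0,0],[0,0,0],[0,0,0],[0,0,0],[0,0,0],[0,0,0],[0,0,0],[0,0,0],[0,0,0]]}'
python3 - <<'E'
from h import *
o=ctrl.get_obs(); print(o['orientation'],o['ee_pos'],o['width'],o['ft_force'])
tip=np.array([595.2,-138.6]); th=.025; print('remaining',(tip-o['ee_pos'][:2])@[-np.sin(th),np.cos(th)])
E
```

```text
t: 3.75
ee_pos: [564.3, -230.2, 69.9]
orientation: [-0.042, 3.14, -0.001]
ft_force: [0.3, 0.5, 0.8]
width: 88.0
grasp_force: 0.0
t: 4.75
ee_pos: [563.3, -230.5, 68.6]
orientation: [0.04, -3.141, 0.0]
ft_force: [-0.1, -1.5, -0.9]
width: 20.0
grasp_force: 30.0
[ 3.96460774e-02 -3.14119501e+00  2.98396103e-05] [ 563.2973087  -230.52785642   68.60220972] 19.992620706091717 [-0.11294039 -1.4637136  -0.92287198]
remaining 91.10164625139025
```

```bash
python3 -m pendant '{"grip":[-1,-1,-1,-1,-1,-1,-1,-1,-1,-1,-1,-1],"linear":[[0,5,0],[0,10,0],[0,10,0],[0,10,0],[0,10,0],[0,10,0],[0,10,0],[0,10,0],[0,10,0],[0,5,0],[0,0,0],[0,0,0]],"angular":[[0,0,0],[0,0,0],[0,0,0],[0,0,0],[0,0,0],[0,0,0],[0,0,0],[0,0,0],[0,0,0],[0,0,0],[0,0,0],[0,0,0]]}'
python3 - <<'E'
from h import *
o,_=snap('wrist','w3.png'); np.save('o3.npy',o,allow_pickle=True); print(o['ee_pos'],o['t'])
tip=np.array([595.2,-138.6]); th=.025; print('remaining',(tip-o['ee_pos'][:2])@[-np.sin(th),np.cos(th)])
a=cv2.imread('pics/w3.png'); cv2.imwrite('pics/c3.png',cv2.resize(a[130:330,200:440],None,fx=3,fy=3,interpolation=cv2.INTER_CUBIC))
E
```

```text
t: 5.75
ee_pos: [560.9, -139.6, 68.6]
orientation: [0.04, -3.141, -0.001]
ft_force: [0.2, 1.8, -1.5]
width: 20.1
grasp_force: 30.0
[ 560.92316636 -139.60226282   68.62766852] 5.75
remaining 0.1451180455580834
```

View pics/c3.png

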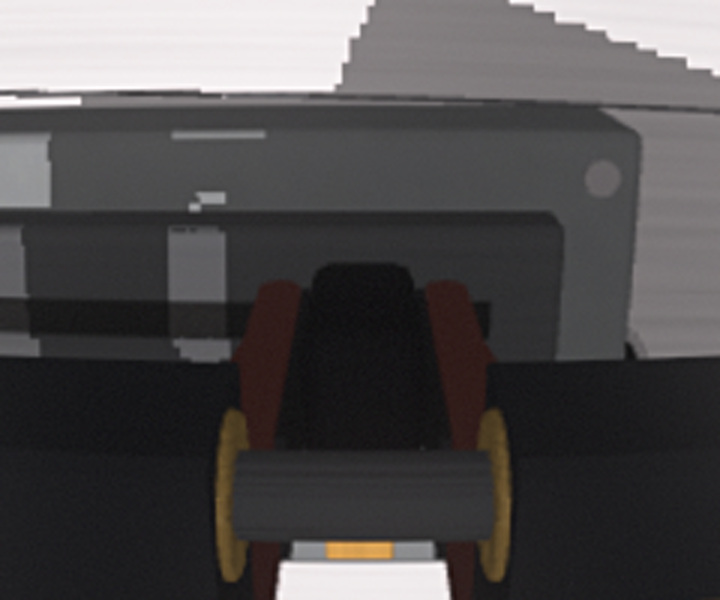

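The grip is pinched and centred at crop 362. The brass clip is at crop 327–393 (centre 360), so it is within about 0.5 mm. I'll release, rise straight up and check with both at image centre.

```bash
python3 -m pendant '{"grip":[1,1,1,1,1,1,1,1,1,1,1,1],"linear":[[0,0,0],[0,0,0],[0,0,0],[0,0,-10],[0,0,-30],[0,0,-40],[0,0,-40],[0,0,-40],[0,0,-30],[0,0,0],[0,0,0],[0,0,0]],"angular":[[0,0,0],[0,0,0],[0,0,0],[0,0,0],[0,0,0],[0,0,0],[0,0,0],[0,0,0],[0,0,0],[0,0,0],[0,0,0],[0,0,0]]}'
python3 - <<'E'
from h import *
o,_=snap('wrist','w4.png'); np.save('o4.npy',o,allow_pickle=True); print(o['ee_pos'],o['t'])
a=cv2.imread('pics/w4.png'); c=proj('wrist',[580,-139,60],o).astype(int); x0,y0=c-[60,50]; print(x0,y0,proj('wrist',[561,-139.5,94.5],o),proj('wrist',[595,-138.6,50],o))
cv2.imwrite('pics/c4.png',cv2.resize(a[y0:y0+100,x0:x0+120],None,fx=6,fy=6,interpolation=cv2.INTER_CUBIC))
E
```

```text
t: 6.8
ee_pos: [560.5, -140.5, 258.5]
orientation: [0.039, -3.141, -0.0]
ft_force: [0.2, -0.0, 0.5]
width: 87.6
grasp_force: 0.0
[ 560.48905797 -140.48817331  258.47032653] 6.8
260 143 [320.92850064 183.91793314] [320.93020106 203.26556352]
```

View pics/c4.png

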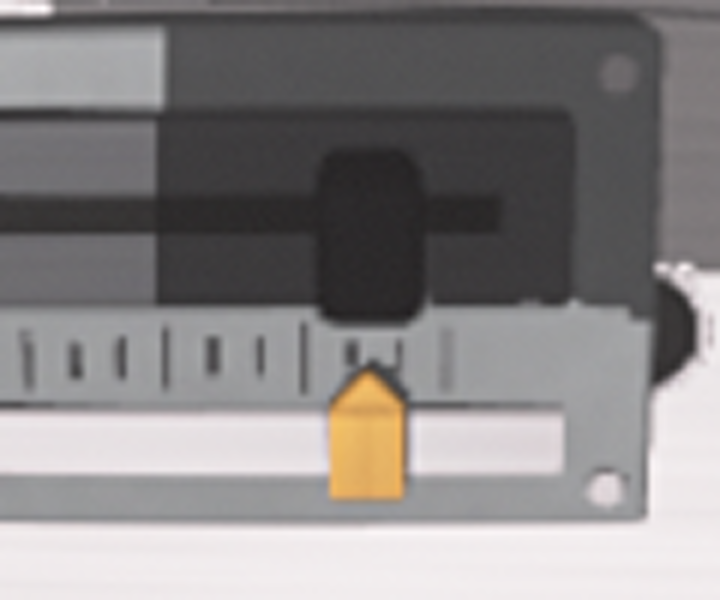

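The grip centre (crop x≈370) stands level with the pointer tip (x≈370), to within about 0.5 mm, so the damper is set. Next I'll turn the tool and move over the guard bar.

```bash
python3 -m pendant '{"grip":[1,1,1,1,1,1,1,1,1,1,1,1],"linear":[[0,0,-3.5],[0,0,-3.5],[0,0,-3.5],[0,0,-3.5],[0,0,-3.5],[0,0,-3.5],[0,0,-3.5],[0,0,-3.5],[0,0,-3.5],[0,0,-3.5],[0,0,-3.5],[0,0,-3.5]],"angular":[[0,0,0.122],[0,0,0.122],[0,0,0.122],[0,0,0.122],[0,0,0.122],[0,0,0.122],[0,0,0.122],[0,0,0.122],[0,0,0.122],[0,0,0.122],[0,0,0.122],[0,0,0.122]]}'
python3 -m pendant '{"grip":[-0.09,-0.09,-0.09,-0.09,-0.09,-0.09,-0.09,-0.09,-0.09,-0.09,-0.09,-0.09],"linear":[[31.7,-6.9,0],[31.7,-6.9,0],[31.7,-6.9,0],[31.7,-6.9,0],[31.7,-6.9,0],[31.7,-6.9,0],[31.7,-6.9,0],[31.7,-6.9,0],[31.7,-6.9,0],[31.7,-6.9,0],[0,0,0],[0,0,0]],"angular":[[0,0,0],[0,0,0],[0,0,0],[0,0,0],[0,0,0],[0,0,0],[0,0,0],[0,0,0],[0,0,0],[0,0,0],[0,0,0],[0,0,0]]}'
python3 - <<'E'
from h import *
o,_=snap('wrist','w5.png'); np.save('o5.npy',o,allow_pickle=True); print(o['ee_pos'],Ro.from_rotvec(o['orientation']).as_matrix().round(3),o['t'],o['qpos'].round(2))
E
python3 -m pendant '{"grip":[-0.09,-0.09,-0.09,-0.09],"linear":[[-20,0,20],[-20,0,20],[0,0,0],[0,0,0]],"angular":[[0,0,0],[0,0,0],[0,0,0],[0,0,0]]}'
python3 - <<'E'
from h import *
o,_=snap('wrist','w6.png'); np.save('o6.npy',o,allow_pickle=True)
a=cv2.imread('pics/w5.png');b=cv2.imread('pics/w6.png'); 
cv2.imwrite('pics/c5.png',np.vstack([cv2.resize(x[80:280,180:460],(420*2-40,300),interpolation=cv2.INTER_CUBIC) for x in (a,b)]))
E
```

```text
t: 7.85
ee_pos: [560.1, -140.3, 298.6]
orientation: [-2.075, -2.354, 0.003]
ft_force: [0.1, -0.2, 0.7]
width: 87.8
grasp_force: 0.0
t: 8.85
ee_pos: [449.7, 165.5, 299.1]
orientation: [-2.065, -2.365, 0.005]
ft_force: [-0.3, -0.2, -0.2]
width: 40.2
grasp_force: 0.0
[449.68226122 165.5283174  299.10584379] [[-0.135  0.991 -0.003]
 [ 0.991  0.135 -0.001]
 [-0.001 -0.003 -1.   ]] 8.85 [ 0.33  0.12  1.86 -0.    1.17  0.19]
t: 9.23
ee_pos: [455.8, 123.3, 259.5]
orientation: [-2.073, -2.358, 0.004]
ft_force: [0.1, 0.1, -0.0]
width: 39.9
grasp_force: 0.0
```

View pics/c5.png

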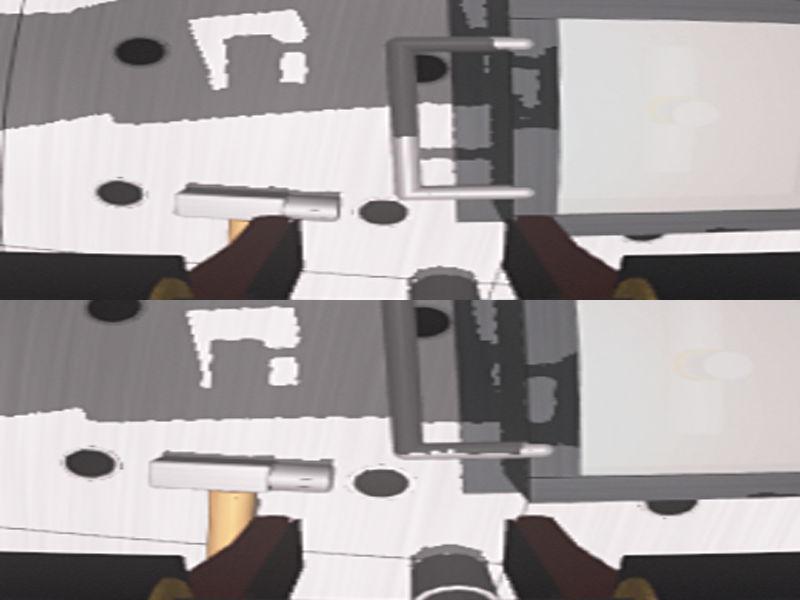

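Both crops show the bar. In the first its centreline runs from (401,43) to (409,191). In the second the near corner is at (409,150).

```bash
python3 - <<'E'
from h import *
O=[np.load(f'o{k}.npy',allow_pickle=True).item() for k in (5,6)]
s=np.array([800/280,1.5]); px=lambda q: np.array([180,80])+(np.array(q)+.5)/s-.5
X,e=cross([ray('wrist',px((409,191)),O[0]),ray('wrist',px((409,150)),O[1])]); print('near corner',X,e)
z=94.5
A=plane('wrist',px((409,191)),z,O[0]); A2=plane('wrist',px((409,150)),z,O[1]); B=plane('wrist',px((401,43)),z,O[0])
print(A,A2,B,np.linalg.norm(A-B))
m=(A+B)/2; d=B-A; yaw=np.arctan2(-d[0],d[1]); print('mid',m,'yaw',yaw)
o=ctrl.get_obs(); M=Ro.from_rotvec(o['orientation']).as_matrix(); ty=np.arctan2(M[1,1],M[0,1]); print('tool y ang',ty,o['ee_pos'])
x=np.array([np.cos(yaw),np.sin(yaw)]); hinge=m[:2]+225*x; print('hinge',hinge)
# top-view check of hinge ends
for uv in [(202,172),(276,162)]: print((plane('top',uv,94)[:2]-hinge)@x)
t=np.array([m[0],m[1],z-19])-o['ee_pos']; print('delta tool',M.T@t)
for uv in [px((532,43)),px((532,191))]: print(plane('wrist',uv,94,O[0]))
E
```

```text
near corner [456.54752167 126.307637    91.11805273] [np.float64(0.037508665450721526), np.float64(0.037508665450806486)]
[456.36094772 127.28206731  94.5       ] [456.48371516 126.97895447  94.5       ] [436.81834828 245.58466107  94.5       ] 119.90586676134272
mid [446.589648   186.43336419  94.5       ] yaw 0.16371317362339835
tool y ang 0.12928833379350438 [456.45937363 124.10995763 260.48963192]
hinge [668.58115113 223.10450458]
3.3894850963095475
-3.618973601122473
delta tool [ 63.07183405  -1.5285014  184.99294538]
[490.2619847  253.61811646  94.        ]
[509.50804012 134.31565606  94.        ]
```

```bash
python3 -m pendant '{"grip":[-0.09,-0.09,-0.09,-0.09,-0.09,-0.09,-0.09,-0.09,-0.09,-0.09,-0.09,-0.09],"linear":[[0,0,0],[30,0.5,0],[33,0,0],[0,0,25],[0,0,30],[0,0,30],[0,0,30],[0,0,30],[0,0,25],[0,0,15],[0,0,0],[0,0,0]],"angular":[[0,0,-0.032],[0,0,0],[0,0,0],[0,0,0],[0,0,0],[0,0,0],[0,0,0],[0,0,0],[0,0,0],[0,0,0],[0,0,0],[0,0,0]]}'
python3 -m pendant '{"grip":[-1,-1,-1,-1,-1,-1,-1,-1],"linear":[[0,0,0],[0,0,0],[0,0,0],[0,0,0],[0,0,0],[0,0,0],[0,0,0],[0,0,0]],"angular":[[0,0,0],[0,0,0],[0,0,0],[0,0,0],[0,0,0],[0,0,0],[0,0,0],[0,0,0]]}'
python3 - <<'E'
from h import *
o=ctrl.get_obs(); M=Ro.from_rotvec(o['orientation']).as_matrix(); print(M.round(3),o['ee_pos'],o['ft_force'],o['qpos'].round(2))
p=225*np.array([np.cos(np.radians(np.arange(0,51,50/20))),np.sin(np.radians(np.arange(0,51,50/20)))]); 
d=np.diff(p); print('tool [y,z] steps 2.5deg:',[(round(-a,2),round(-b,2)) for a,b in d.T])
E
```

```text
t: 10.28
ee_pos: [446.9, 187.7, 75.9]
orientation: [-2.032, -2.396, 0.0]
ft_force: [0.2, -0.6, 0.4]
width: 39.6
grasp_force: 0.0
t: 10.95
ee_pos: [446.5, 187.3, 76.4]
orientation: [2.032, 2.396, 0.001]
ft_force: [-2.6, 0.0, 7.2]
width: 11.5
grasp_force: 30.0
[[-0.163  0.987  0.   ]
 [ 0.987  0.163  0.   ]
 [ 0.     0.    -1.   ]] [446.528179   187.34321772  76.4357549 ] [-2.57176778e+00  7.05718261e-03  7.22667817e+00] [0.37 0.46 2.03 0.   0.66 0.21]
tool [y,z] steps 2.5deg: [(np.float64(0.21), np.float64(-9.81)), (np.float64(0.64), np.float64(-9.8)), (np.float64(1.07), np.float64(-9.76)), (np.float64(1.49), np.float64(-9.7)), (np.float64(1.92), np.float64(-9.63)), (np.float64(2.33), np.float64(-9.54)), (np.float64(2.75), np.float64(-9.42)), (np.float64(3.16), np.float64(-9.3)), (np.float64(3.56), np.float64(-9.15)), (np.float64(3.95), np.float64(-8.99)), (np.float64(4.34), np.float64(-8.8)), (np.float64(4.72), np.float64(-8.61)), (np.float64(5.09), np.float64(-8.39)), (np.float64(5.45), np.float64(-8.16)), (np.float64(5.8), np.float64(-7.92)), (np.float64(6.14), np.float64(-7.66)), (np.float64(6.47), np.float64(-7.38)), (np.float64(6.79), np.float64(-7.09)), (np.float64(7.09), np.float64(-6.79)), (np.float64(7.38), np.float64(-6.47))]
```

The bar is pinched (opening 11.5 mm). I'll lift along the arc.

```bash
python3 -m pendant '{"grip":[-1,-1,-1,-1,-1,-1,-1,-1,-1,-1],"linear":[[0,0.2,-9.8],[0,0.6,-9.8],[0,1.1,-9.8],[0,1.5,-9.7],[0,1.9,-9.6],[0,2.3,-9.5],[0,2.8,-9.4],[0,3.2,-9.3],[0,3.6,-9.1],[0,3.9,-9.0]],"angular":[[0,0,0],[0,0,0],[0,0,0],[0,0,0],[0,0,0],[0,0,0],[0,0,0],[0,0,0],[0,0,0],[0,0,0]]}'
```

```text
t: 11.78
ee_pos: [466.1, 190.5, 171.2]
orientation: [-2.031, -2.394, 0.004]
ft_force: [-4.9, 2.9, -2.8]
width: 11.3
grasp_force: 30.0
```

```bash
python3 -m pendant '{"grip":[-1,-1,-1,-1,-1,-1,-1,-1,-1,-1,-1,-1],"linear":[[0,4.3,-8.8],[0,4.7,-8.6],[0,5.1,-8.4],[0,5.4,-8.2],[0,5.8,-7.9],[0,6.1,-7.7],[0,6.5,-7.4],[0,6.8,-7.1],[0,7.1,-6.8],[0,7.4,-6.5],[0,0,0],[0,0,0]],"angular":[[0,0,0],[0,0,0],[0,0,0],[0,0,0],[0,0,0],[0,0,0],[0,0,0],[0,0,0],[0,0,0],[0,0,0],[0,0,0],[0,0,0]]}'
python3 - <<'E'
from h import *
o=ctrl.get_obs(); x=np.array([.987,.163]); h=np.array([668.5,223.1]); r=(h-o['ee_pos'][:2])@x; z=o['ee_pos'][2]+19-94.5
print(o['ee_pos'],r,z,np.degrees(np.arctan2(z,r)),np.hypot(r,z))
snap('scene','s2.png'); snap('wrist','w7.png'); a=cv2.imread('pics/s2.png'); b=cv2.imread('pics/w7.png')
im=np.zeros((600,800,3),np.uint8); im[:360,:480]=cv2.resize(a[190:310,300:460],(480,360),interpolation=cv2.INTER_CUBIC); im[360:,:384]=cv2.resize(b,(384,240)); im[360:,400:800]=cv2.resize(b[60:260,280:613],(400,240))
cv2.imwrite('pics/c6.png',im)
E
```

```text
t: 12.78
ee_pos: [522.5, 199.8, 250.4]
orientation: [-2.029, -2.393, 0.009]
ft_force: [-20.2, -2.0, 20.1]
width: 11.2
grasp_force: 30.0
[522.50573119 199.76798652 250.38488025] 147.89946150765388 174.88488024994774 49.77892904299807 229.0392369317811
```

View pics/c6.png

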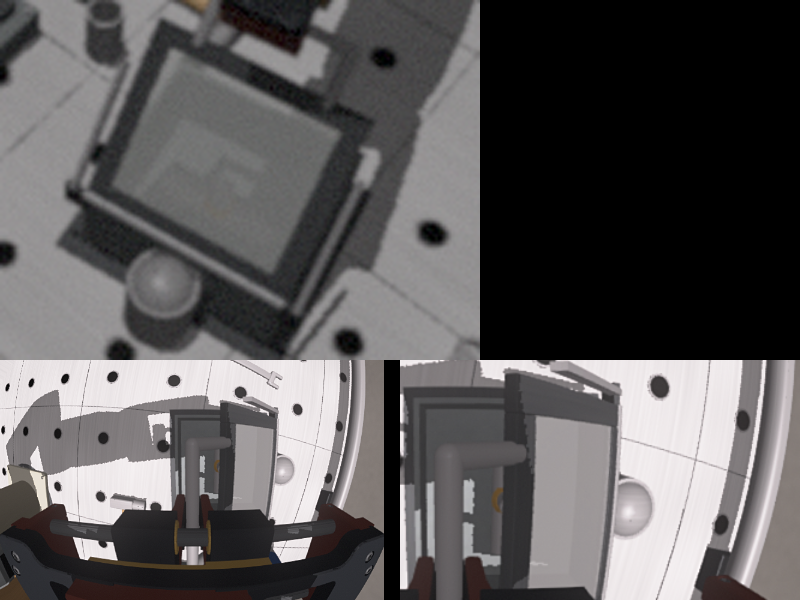

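The guard is raised to about 50°, and in the scene crop its side edge lies in line with the left strip. There is a side load of about 28 N along the guard's radius, so I'll relieve it by letting the tool go outward about 3 mm.

```bash
python3 -m pendant '{"grip":[-1,-1,-1,-1],"linear":[[0,-1,-1.2],[0,-1,-1.2],[0,0,0],[0,0,0]],"angular":[[0,0,0],[0,0,0],[0,0,0],[0,0,0]]}'
python3 - <<'E'
from h import *
o,b=snap('wrist','w8.png'); np.save('o8.npy',o,allow_pickle=True); print(o['ee_pos'],o['ft_force'],o['moment'])
_,a=snap('scene','s3.png'); _,t=snap('top','t3.png')
im=np.zeros((600,800,3),np.uint8)
im[:300,:400]=cv2.resize(a[198:303,320:460],(400,300),interpolation=cv2.INTER_CUBIC)
im[300:,:400]=cv2.resize(t[150:250,185:318],(400,300),interpolation=cv2.INTER_CUBIC)
im[:500,400:]=cv2.resize(b[50:250,290:450],(400,500),interpolation=cv2.INTER_CUBIC)
cv2.imwrite('pics/c7.png',im[:,:,::-1])
E
```

```text
t: 13.22
ee_pos: [523.0, 199.9, 251.0]
orientation: [-2.031, -2.395, 0.002]
ft_force: [-6.0, 1.3, 2.9]
width: 11.0
grasp_force: 30.0
[523.02113181 199.868956   250.97772608] [-5.97218869  1.25517572  2.93079418] [0.05471313 1.31426723 0.05485227]
```

View pics/c7.png

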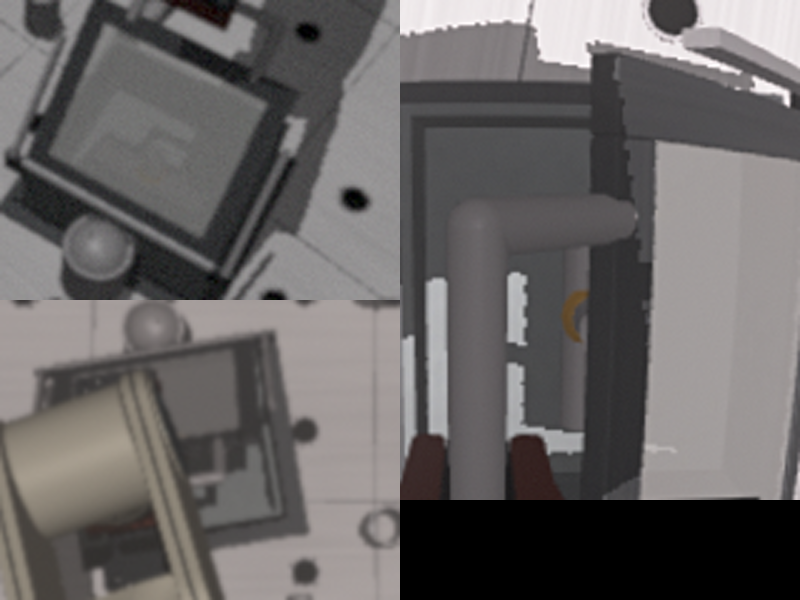

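The guard is held with its edge next to the strips. The load is down to about 7 N. The bar's far corner is at wrist crop (475,213), and the guard corners are at scene crop (300,90) and (105,3). From these I'll compute the angle.

```bash
python3 - <<'E'
from h import *
o=np.load('o8.npy',allow_pickle=True).item()
x=np.array([.987,.161,0]); y=np.array([-.161,.987,0]); m=np.array([446.5,186.6,94.5]); H=m+225*x; Z=np.array([0,0,1])
def rz(X): d=X-H; return -(d@x),d@y,d@Z
def hit(n,uv,yp,oo=None):
    c,v=ray(n,uv,oo); return rz(c+v*((yp-(c-H)@y)/(v@y)))
r=hit('wrist',(319.7,134.9),60,o); print('bar corner wrist',r,np.degrees(np.arctan2(r[2],r[0])),np.hypot(r[0],r[2]))
print('tcp',rz(o['ee_pos']))
P=lambda a,R,yy: H-x*R*np.cos(np.radians(a))+Z*R*np.sin(np.radians(a))+y*yy
for nm,uv in [('R corner',(425,229.5)),('L corner',(356.7,199))]: print(nm,uv)
for a in (47,49,50,51,53): print(a,'+y corner',proj('scene',P(a,180,100),).round(1),'-y',proj('scene',P(a,180,-100)).round(1),'wristbar',proj('wrist',P(a,225,60),o).round(1),'wrist plate corner',proj('wrist',P(a,180,100)-4*(Z*np.cos(np.radians(a))+x*np.sin(np.radians(a))),o).round(1))
print('strip tips',proj('scene',P(50,130,112)),proj('scene',P(50,130,-112)),'hinge ends',proj('scene',P(0,0,112)),proj('scene',P(0,0,-112)))
print('strip wrist',proj('wrist',P(50,130,112),o))
E
```

```text
bar corner wrist (np.float64(148.74849225131626), np.float64(60.00000000000002), np.float64(133.7341307881441)) 41.95750908389998 200.0273273447914
tcp (np.float64(147.35759098891492), np.float64(0.7765573543855133), np.float64(156.47772608184542))
R corner (425, 229.5)
L corner (356.7, 199)
47 +y corner [425.  229.7] -y [353.9 194.6] wristbar [310. 138.] wrist plate corner [357.9  70.4]
49 +y corner [424.7 230.1] -y [353.1 194.8] wristbar [321.7 138.7] wrist plate corner [366.3  69.6]
50 +y corner [424.5 230.4] -y [352.7 195. ] wristbar [328.1 139.1] wrist plate corner [370.8  69.2]
51 +y corner [424.3 230.7] -y [352.3 195.1] wristbar [334.7 139.5] wrist plate corner [375.3  68.9]
53 +y corner [423.8 231.3] -y [351.5 195.5] wristbar [349.  140.3] wrist plate corner [384.8  68.3]
strip tips [420.17043109 250.26253573] [341.67132906 209.88486403] hinge ends [398.27889851 293.37751094] [324.29652931 251.52912079]
strip wrist [410.92474418  63.6958908 ]
```

Wrist bar corner, plate corner and TCP travel agree on about 49°. I'll nudge it up by about 0.8°.

```bash
python3 -m pendant '{"grip":[-1,-1,-1,-1,-1,-1],"linear":[[0,0.8,-1.3],[0,0.8,-1.3],[0,0,0],[0,0,0],[0,0,0],[0,0,0]],"angular":[[0,0,0],[0,0,0],[0,0,0],[0,0,0],[0,0,0],[0,0,0]]}'
python3 - <<'E'
from h import *
x=np.array([.987,.161,0]); y=np.array([-.161,.987,0]); m=np.array([446.5,186.6,94.5]); H=m+225*x; Z=np.array([0,0,1])
P=lambda a,R,yy: H-x*R*np.cos(np.radians(a))+Z*R*np.sin(np.radians(a))+y*yy
o8=np.load('o8.npy',allow_pickle=True).item(); w8=cv2.imread('pics/w8.png',0)
E=[]
for k in range(4):
    o,_=snap('wrist',f'w9{k}.png'); E.append(o['ee_pos'])
    if k==0: print(o['ft_force'])
e=np.mean(E,0); r=(H-e)@x; print(e,r,np.degrees(np.arccos(r/225)))
w9=cv2.imread('pics/w93.png',0)
for nm,oo,w in (('w8',o8,w8),('w9',o,w9)):
    row=w[68:74,350:400].astype(int).mean(0); 
    print(nm,'row71',row.astype(int)); 
    print([(a,proj('wrist',P(a,180,100)-4*(Z*np.cos(np.radians(a))+x*np.sin(np.radians(a))),oo).round(1)) for a in (48,49,50,51)])
# shift of plate features vs static strip
s=w9; ref=w8
for nm,(y0,y1,x0,x1) in dict(plate=(85,105,355,410),strip=(58,80,400,440)).items():
    res=cv2.matchTemplate(s[y0-8:y1+8,x0-12:x1+12],ref[y0:y1,x0:x1],cv2.TM_CCOEFF_NORMED); _,v,_,l=cv2.minMaxLoc(res); print(nm,v,l[0]-12,l[1]-8)
E
```

```text
t: 13.87
ee_pos: [525.2, 200.3, 252.9]
orientation: [-2.032, -2.396, 0.0]
ft_force: [-2.8, 1.3, -3.1]
width: 11.1
grasp_force: 30.0
[-2.84346383  1.29437194 -3.07574406]
[525.24242364 200.23990952 252.94562596] 145.10545243201264 49.840838037676434
w8 row71 [234 235 234 235 235 234 233 234 235 233 232 232 233 236 217 177 137 102
  93  95  96  95  93  89  89  96 108 114 114 122 125 126 144 151 153 155
 160 166 187 188 187 188 189 191 205 214 214 212 213 215]
[(48, array([362.,  70.])), (49, array([366.3,  69.6])), (50, array([370.8,  69.2])), (51, array([375.3,  68.9]))]
w9 row71 [231 232 235 233 233 234 235 233 232 231 233 237 192 165 162 140 103  94
  96  96  94  95 100 100  99 103 109 110 121 141 146 148 149 152 165 180
 184 184 184 184 188 206 210 211 210 210 219 232 232 222]
[(48, array([357.9,  70.4])), (49, array([362.1,  70. ])), (50, array([366.4,  69.6])), (51, array([370.9,  69.2]))]
plate 0.9805982112884521 -1 0
strip 0.9700127840042114 -3 0
```

The TCP travel (49.8°) and the plate edge in the wrist image (about 49.9°) agree. The remaining force is just the guard's weight, and the grip holds. I'll hand in now.

```bash
python3 -c "
from workcell import ctrl
print(ctrl.close_job())"
```

```text
the job is handed in; nothing more can be done
None
```

I set the damper level with the pointer clip (within about 0.5 mm), then lifted the guard and handed the job in with the fingers still holding it at about 49.9° as measured; nothing else was touched as far as I can tell.

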